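# Pack the green tins and hold the keeper bar out at its mark

## Task

Stand the two green tins from the bench upright in the two empty cells of the crate, one in each. Then squeeze the red lock button on the handle of the parked keeper bar to release it, and pull the bar out over the tins until its blue pointer lines up with the yellow clip on the rule. Finish while still holding the handle there, because the bar springs back if let go; leave everything else where it is.

Things in the scene. Friction and masses are not known exactly. Their poses are not given: they have to be found in the camera images.
- rack: packing rack, fixed: a 12 mm plywood base (own frame: x -65 to +125, y -360 to +140 mm) with crate, bar housing and rule. Origin: on the bench under the crate's centre. z up; y along the row of cells, +y is the way the keeper bar pulls out; the rule is at +x. Housing: aluminium tube 36 mm wide at x 0, y -355 to -135, top 129 mm above the bench
- cell1 (a point): middle of the floor of the crate's middle cell, empty, 17 mm above the bench; axes as the rack's. The crate is a row of three cells along y, 74 x 216 mm outside, walls 5 mm thick with tops 52 mm above the bench; each cell is 64 mm (x) by 65 mm (y) inside. Standing tins reach 97 mm; the bar passes 9 mm above them
- cell2 (a point): middle of the floor of the crate's end cell on the rack's +y side, empty at the start, same size and height as cell1; axes as the rack's
- tin_a: green steel tin with a cream band and a bare steel lid, upright, 50 mm across, 80 mm tall, 0.15 to 0.31 kg. Starts on the bench to the robot's left. Origin: centre of its underside, z up
- tin_b: second such green tin, same size, also standing on the bench to the left
- handle: black handle on top of the telescoping keeper bar, 24 (x) x 44 (y) x 54 mm tall, 118 to 172 mm above the bench; moves with the bar. Origin: centre of its underside; axes as the rack's. Red button (face 30 x 40 mm) on its +x side: together they span x -12 to +22 mm with the button out, -12 to +15 fully in
- handle_grip (a point): middle of the handle (x 0, y 0), 155 mm above the bench, level with the button's middle: take it here from above, one finger on the red button, the other on the plain side. Moves with the bar. At the parked place a steel catch stands below the button (x +14 to +30 mm, top 120 mm above the bench): keep fingertips above that
- button_face (a point): centre of the red button's outer face, which looks along the rack's +x
- button (a joint): travel of the red lock button into the handle: 0 out, 0.007 m fully in. A spring pushes it out, 4 N at first, 9 N fully in. The parked bar is locked until the button is in by about 5 mm; keep it in until the handle is 15 mm out, after that it no longer matters. Squeezing handle and button together with 20 N or more does it
- keeper (a joint): how far the keeper bar is pulled out along the rack's +y: 0 parked and locked, 0.195 m fully out. A return spring pulls it back with 3 N near home and about 6 N when out: it does not stay out by itself. Steel bar 16 mm wide, 106 to 118 mm above the bench; its nose is 50 mm ahead (+y) of the handle's middle
- pointer_tip (a point): tip of the blue pointer that is fixed to the bar, reaches out over the rule and hangs down to 55 mm above the bench; 100 mm in +x and 25 mm in +y from the handle's middle
- clip_mark (a point): black line in the middle of the yellow clip (10 mm wide along y) on the white rule, 53 mm above the bench; its place along the rule differs from run to run. Axes as the rack's. The pointer tip is lined up when it has the same y in the rack's frame as this line
- clip (a joint): where the clip sits along the rule, in m: equal to the value of the keeper bar's joint at which the pointer lines up with it. The clip is stiff and must not be pushed
- tin_c: the third green tin, 50 mm across and 80 mm tall like the other two, already standing in the crate cell next to the housing (cell0). Origin: centre of its underside. Leave it there
- glue_bottle: white glue bottle with orange cap, 60 mm across, 150 mm tall. Origin: centre of its underside. A bystander
- screw_jar: amber glass jar with black lid, 60 mm across, 75 mm tall. Origin: centre of its underside. A bystander, not one of the tins
- sand_block: cork sanding block 100 x 60 x 35 mm. Origin: centre of its underside. A bystander
- tape_roll: roll of buff masking tape, 100 mm across, 25 mm high, lying flat. Origin: centre of its underside. A bystander
- brush: paint brush lying on the bench along its x axis, handle to -x. A bystander
- sander: green hand-held sander standing on its round 125 mm pad, 137 mm tall. Origin: centre of its underside. A bystander
Not all that is in view belongs to the job. Leave any purple look-alike of the tin_a alone. Leave any turquoise look-alike of the tin_b alone.

How it is judged:
By the outcome, as a careful person would: the job done as asked, in the order asked, and still so for the second after the job is handed in, while the arm keeps its last pose, push and grip.
It also fails if it takes over 64 s, if anything falls off the work surface, if the arm or the gripper's body presses on something with over 40 N, if the wrist force passes 120 N, or if a joint passes its speed limit or range.

## Robot

A 6-joint arm with a two-finger parallel gripper is mounted at the origin on the work surface. World frame = base frame: x ahead of the robot, y to its left, z up, the work surface at z = 0. Lengths are in m, angles in degrees, forces in N, time in s.
With the tool pointing down it reaches from about 0.275 to 0.85 m from the base axis. Payload 5.2 kg.
Tool frame: the origin (TCP) lies on the front face of the gripper's body, between the roots of the fingers; the fingertips stand 73 mm ahead of it and the grasp point (between the pads) lies 54 mm ahead of it (arm.tcp_to_tips is the distance from the TCP to the fingertips, in m); z points along the fingers, y is the line along which they close (so a half turn about z gives the same grasp; the last joint's range is limited). The gripper opens to 85 mm and grips with 20 to 120 N. Pads are 22 mm wide; open, the fingers measure 114 mm over their backs; the gripper's body (76 mm by 85 mm) begins 54 mm behind the grasp point. The pads swing forward as they close: fully open they stand 13 mm farther back than shut.
Start: joints at [-11.62, 14.817, 87.949, -0, 77.235, -11.62], TCP at [0.55, 0, 0.304] pointing down, gripper open.
Joint ranges: [-179.93, 179.93], [-52.35, 119.4], [10.71, 147.94], [-69.91, 249.91], [12.55, 155.21], [-178.61, 178.61]. Speed limits (degrees/s): [147.25, 147.25, 180, 180, 180, 180].

## Interface

Orientations are given as [roll, pitch, yaw] about the fixed x, y, z axes, in that order (R = Rz(yaw) Ry(pitch) Rx(roll)).
In Python, from cell import sensors, camera, arm, models gives the robot as it stands. The module is installed in compiled form; this text tells all that it offers.
- The arm moves only by the tool step_arm, never from a script. Its argument "commands" is text: rows parted by semicolons, each of 5 numbers parted by spaces: the shift along the world's x, y, z normalised to -1 to 1, where 1 is 40 cm, then the turn about the world's z normalised to -1 to 1, where 1 is 1.5 rad, then the opening, from -1 (shut) to 1 (fully open). A call has 1 to 5 rows; each row is the pose to reach, as a shift and turn from the pose commanded when the call began; what a row does not reach only later rows make up. A row lasts 1/12 s, in which the tool goes at most 41.7 mm and 7.16 degrees, less where a joint would pass 70% of its speed; a pose out of reach is approached as far as the arm can. A call with a number of a shift or a turn outside -1 to 1 is refused whole. A call with a gripper value outside its range is refused whole. The fingers move at their own pace and stop on an object; the grip force is fixed at half the most. Time passes only in rows, so rows that repeat a pose let the fingers close. It gives the time, the measured TCP pose, the force, the opening and the grip force at its end, in the units of the state.
- sensors.read_state(): the state, without advancing time (a new reading comes with each control period).
- camera(name): name is "scene" or "side" or "wrist"; returns a dict with "pixels" (384x512x3 uint8, blue, green, red), "intrinsics" (3x3 intrinsics, pixels), "rvec" (rotation vector, rad) and "tvec" (3), from world to camera coordinates, as OpenCV has them. Camera axes: x right, y down, z forward; pixel columns grow to the right and rows downward; lengths in m; the calibration is good to about 2 mm. A picture is of the moment at which its call begins. There is no depth.
- arm.finish_job(): hands the job in; it is judged then, once.
Trained networks look in a picture, given as the dict that the camera call returned (one of the last four; its "shot" number tells which), for a name from the list of things; names that differ only in an ending like _2 or _b are one class to them, and where a whole thing is asked for, a point or a joint stands for the part that bears it (a point fixed in the world has none). Each returns a list of dicts, best first, with "score" (0 to 1); they miss things now and then, are a little off and sometimes report something else, mostly with a low value. They report only what shows in the picture. A call takes as long as a camera call. They do not tell look-alikes from the thing itself.
- models.boxes_of(label, picture): "extent" ([left, top, width, height] in pixels, round what is visible of it).
- models.silhouettes(label, picture): "region" (384x512 bool, what is visible of it) and "extent" ([left, top, width, height] in pixels, round what is visible of it).
- models.spot_point(label, picture): "centre" ([column, row] in pixels: a listed point, or the origin of a listed thing).
The state is a dict: "time": time; "qpos": joint angles; "dq": joint speeds; "effort": joint torques, N m; "position": TCP position; "orientation": TCP orientation; "wrist_force": force on the tool from outside, world axes, zero at the start; "wrist_torque": the same for the moment, N m; "grip_width": finger opening in m; "grasp_force": force on a finger pad.
Only numpy, scipy, OpenCV 4.12 (cv2) and the standard library are available. Lean on these libraries where they do the work, as an engineer would, in place of code of your own. Each camera call takes 0.05 s, during which the arm holds its last target. There are 200 camera calls.

## Working session

There is one attempt and no reset: what is moved stays moved. The work goes in short steps, Python scripts to look and compute and a tool call to move; the robot and the scene stay as the last step left them, time stands still between calls to the robot, and variables do not carry over. Pictures are saved under pics/ and viewed, at most 10 in all, crops included, and the job is handed in when it is done.

Besides the shell and the picture viewer there is one more tool, called after "Call:" by a JSON object that holds its "fn" and its "kwargs". step_arm: Moves the arm, as the interface text tells. Its arguments: {"type":"object","properties":{"commands":{"type":"string"}},"required":["commands"]}

```bash
mkdir -p pics; cat > h.py <<'E'
import numpy as np, cv2
from cell import sensors, camera, arm, models
def cam(n):
    p=camera(n); p['R']=cv2.Rodrigues(np.array(p['rvec'],float))[0]; p['K']=np.array(p['intrinsics'],float); p['t']=np.array(p['tvec'],float).ravel(); return p
def ray(p,uv):
    d=p['R'].T@np.linalg.inv(p['K'])@np.array([uv[0],uv[1],1.]); return -p['R'].T@p['t'], d/np.linalg.norm(d)
def onz(p,uv,z):
    c,d=ray(p,uv); return c+d*(z-c[2])/d[2]
def tri(obs):
    A=np.zeros((3,3));b=np.zeros(3)
    for p,uv in obs:
        c,d=ray(p,uv);M=np.eye(3)-np.outer(d,d);A+=M;b+=M@c
    return np.linalg.solve(A,b)
def proj(p,X): 
    q=p['K']@(p['R']@np.array(X,float)+p['t']); return q[:2]/q[2]
E
python3 - <<'E'
from h import *
P={n:cam(n) for n in ('scene','side','wrist')}
im=np.hstack([P['scene']['pixels'],P['side']['pixels']]); cv2.imwrite('pics/a.png',P['scene']['pixels']); cv2.imwrite('pics/b.png',P['side']['pixels'])
np.set_printoptions(precision=3,suppress=True)
Z=dict(tin_a=0,cell1=.017,cell2=.017,handle=.118,handle_grip=.155,button_face=.155,pointer_tip=.055,clip_mark=.053,tin_c=.017,rack=0)
for n in ('scene','side','wrist'):
    p=P[n]; print(n,-p['R'].T@p['t'])
    for l,z in Z.items():
        for r in models.spot_point(l,p)[:5]:
            if r['score']>.2: print(l,round(r['score'],2),np.round(r['centre'],1),onz(p,r['centre'],z)[:2])
s=sensors.read_state();print(s['time'],s['position'],s['orientation'],s['grip_width'])
E
```

```text
scene [1.121 0.568 1.221]
tin_a 0.77 [345.9 227.7] [0.407 0.292]
tin_a 0.64 [242.7 186.9] [ 0.531 -0.086]
tin_a 0.6 [325.5 264.4] [0.563 0.327]
tin_a 0.59 [300.8 243.1] [0.56  0.218]
tin_a 0.59 [368.4 213.5] [0.306 0.314]
cell1 0.94 [256.9 196.4] [ 0.533 -0.011]
cell1 0.71 [269.1 208.3] [0.54  0.055]
cell2 0.94 [256.9 196.4] [ 0.533 -0.011]
cell2 0.71 [269.1 208.3] [0.54  0.055]
handle 0.65 [232.8 164.9] [ 0.545 -0.114]
handle_grip 0.78 [229.6 158.2] [ 0.552 -0.12 ]
button_face 0.65 [242.8 140.4] [ 0.465 -0.145]
pointer_tip 0.61 [217.7 193.9] [ 0.638 -0.098]
clip_mark 0.62 [246.  223.6] [0.654 0.056]
clip_mark 0.57 [361.6 285.3] [0.566 0.458]
tin_c 0.77 [345.9 227.7] [0.417 0.295]
tin_c 0.64 [242.7 186.9] [ 0.539 -0.077]
tin_c 0.6 [325.5 264.4] [0.571 0.33 ]
tin_c 0.59 [300.8 243.1] [0.567 0.223]
tin_c 0.59 [368.4 213.5] [0.318 0.318]
rack 0.93 [251.6 203.2] [ 0.559 -0.012]
side [ 0.364 -0.863  0.632]
tin_a 0.96 [174.7 187.6] [0.321 0.312]
tin_a 0.73 [244.4 193.2] [0.551 0.224]
tin_a 0.7 [263.9 239. ] [ 0.559 -0.039]
tin_a 0.57 [200.3 188.6] [0.408 0.286]
tin_a 0.51 [241.8 179.9] [0.
[... 667 characters left out ...]
0.544 0.004]
rack 0.29 [323.6 212.8] [0.769 0.054]
wrist [0.55  0.078 0.373]
tin_a 0.61 [245.1 221.9] [ 0.539 -0.087]
cell1 0.93 [248.9 161. ] [ 0.544 -0.007]
cell1 0.87 [253.   93.3] [0.549 0.064]
cell2 0.93 [248.9 161. ] [ 0.544 -0.007]
cell2 0.87 [253.   93.3] [0.549 0.064]
handle 0.73 [248.1 298.4] [ 0.545 -0.11 ]
handle_grip 0.58 [245.9 330.1] [ 0.543 -0.112]
button_face 0.71 [244. 332.] [ 0.542 -0.114]
button_face 0.67 [274.5 331.9] [ 0.566 -0.114]
pointer_tip 0.72 [346.1 241.9] [ 0.647 -0.086]
clip_mark 0.94 [359.  100.5] [0.648 0.059]
tin_c 0.61 [245.1 221.9] [ 0.539 -0.08 ]
rack 0.91 [250.9 158.6] [ 0.546 -0.008]
1.65 [0.55  0.    0.304] [180.      0.001  90.   ] 0.08513222374684647
```

View pics/a.png

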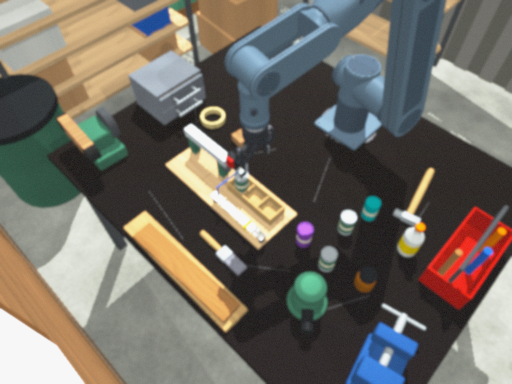

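View pics/b.png

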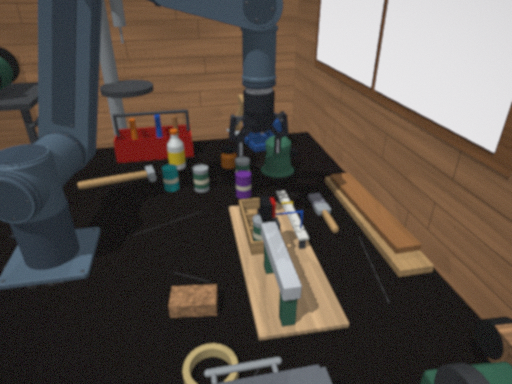

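```bash
python3 - <<'E'
from h import *
from scipy.optimize import least_squares
P={n:cam(n) for n in ('scene','side','wrist')}
s=P['scene']['pixels'][180:310,270:400]; s=cv2.resize(s,None,fx=4,fy=4,interpolation=cv2.INTER_CUBIC)
cv2.imwrite('pics/c.png',s); cv2.imwrite('pics/d.png',P['wrist']['pixels'])
np.set_printoptions(precision=4,suppress=True)
def loc(l,v):
    return {'cell1':(0,0,.017),'cell2':(0,.070,.017),'handle_grip':(0,v[3],.155),'handle':(0,v[3],.118),'pointer_tip':(.1,v[3]+.025,.055),'clip_mark':(.1,v[4]+v[3]+.025,.053),'tin_c':(0,-.07,.017),'button_face':(.022,v[3],.155)}[l]
def W(l,v):
    a=np.array(loc(l,v));c,s_=np.cos(v[2]),np.sin(v[2]);return np.array([v[0]+c*a[0]-s_*a[1],v[1]+s_*a[0]+c*a[1],a[2]])
v0=np.array([.545,-.007,-.04,-.108,.145])
obs=[]
for n,p in P.items():
    for l in ('cell1','cell2','handle_grip','handle','pointer_tip','clip_mark','tin_c','button_face'):
        R=models.spot_point(l,p); q=proj(p,W(l,v0))
        R=[r for r in R if r['score']>.3 and np.hypot(*(np.array(r['centre'])-q))<12]
        if R: 
            r=min(R,key=lambda r:np.hypot(*(np.array(r['centre'])-q))); obs.append((n,l,np.array(r['centre'],float)))
f=lambda v:np.concatenate([(proj(P[n],W(l,v))-u) for n,l,u in obs])
r=least_squares(f,v0,loss='soft_l1',f_scale=1.,x_scale=[.01]*5)
print(r.x,np.degrees(r.x[2]))
for (n,l,u),e in zip(obs,f(r.x).reshape(-1,2)): print(n,l,e.round(1),end='; ')
print()
for l in ('tin_a',):
  for g in ((.407,.29,0),(.56,.324,0),(.56,.221,0),(.313,.313,0)):
    o=[]
    for n in('scene','side'):
        q=proj(P[n],g); R=[x for x in models.spot_point(l,P[n]) if np.hypot(*(np.array(x['centre'])-q))<12]
        if R: o.append((P[n],R[0]['centre']))
        # silhouettes
    print(g,tri(o) if len(o)>1 else o and onz(o[0][0],o[0][1],0),[onz(a,b,0)[:2] for a,b in o])
E
```

```text
[ 0.5456 -0.0077 -0.0255 -0.1013  0.1423] -1.4590103549427456
scene cell1 [-0.5 -0.4]; scene cell2 [-1.2  3. ]; scene handle_grip [ 0.7 -1.8]; scene handle [0.1 0.7]; scene pointer_tip [-1.1  1.7]; scene clip_mark [ 1.3 -0.3]; scene tin_c [-0.2 -1.8]; scene button_face [-1.4  0.5]; side cell1 [ 2.8 -1. ]; side cell2 [0.2 0.7]; side handle_grip [-3.9  2.2]; side handle [0.7 0.3]; side pointer_tip [-1.6  0.8]; side clip_mark [-0.7 -1. ]; side tin_c [ 0.3 -0.4]; side button_face [-1.7 -1.2]; wrist cell1 [-1.5  0. ]; wrist cell2 [0.8 0.4]; wrist handle_grip [-0.5 -4.7]; wrist handle [0.9 0.6]; wrist pointer_tip [-5.3  0. ]; wrist clip_mark [-0.6  0.2]; wrist tin_c [ 2.  -1.6]; wrist button_face [0.8 0.4]; 
(0.407, 0.29, 0) [ 0.413   0.29   -0.0033] [array([0.4236, 0.2894]), array([0.4062, 0.2924])]
(0.56, 0.324, 0) [0.5606 0.3194 0.0026] [array([0.56  , 0.3187]), array([0.561 , 0.3247])]
(0.56, 0.221, 0) [ 0.5425  0.2177 -0.0114] [array([0.5524, 0.2199]), array([0.5358, 0.2025])]
(0.313, 0.313, 0) [0.3195 0.3048 0.0095] [array([0.3113, 0.303 ]), array([0.3202, 0.3206])]
```

View pics/c.png

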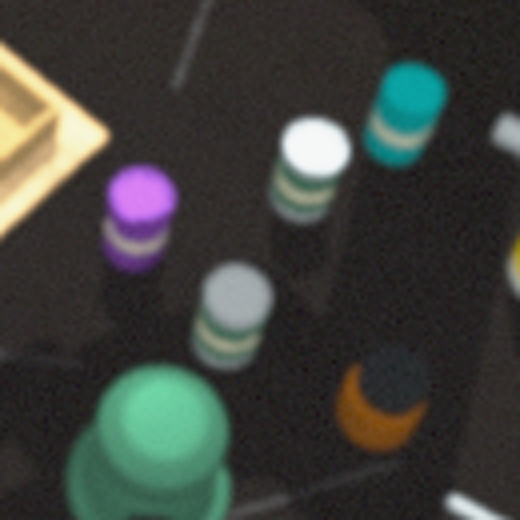

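View pics/d.png

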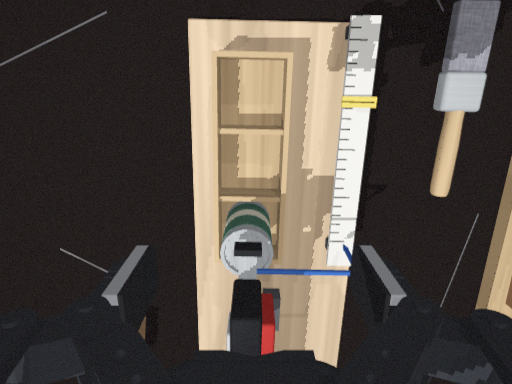

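The two plain green tins are at scene (347,222) and (328,260): green body, cream band and steel lid. I'm leaving the purple one at (304,235), the turquoise one at (371,208) and the amber jar at (365,280) alone. The wrist picture shows the empty cells at about (250,160) and (253,93), the clip at (358,101) and the red button at (267,320). Next I move over the nearer tin.

Call:
{"fn": "step_arm", "kwargs": {"commands": "-0.18 0.36 0 0 1;-0.18 0.36 0 0 1;-0.18 0.36 0 0 1;-0.18 0.36 0 0 1;-0.18 0.36 0 0 1"}}

```text
time: 3.82
position: [0.4747, 0.1488, 0.3041]
orientation: [-179.9, -0.2, 90.3]
wrist_force: [-0.1, 0.7, 0.5]
grip_width: 0.0851
grasp_force: 0.0
```

Call:
{"fn": "step_arm", "kwargs": {"commands": "-0.165 0.365 0 0 1;-0.165 0.365 0 0 1;-0.165 0.365 0 0 1;-0.165 0.365 0 0 1;-0.165 0.365 0 0 1"}}

```text
time: 4.23
position: [0.4093, 0.2945, 0.3041]
orientation: [-179.9, -0.2, 90.3]
wrist_force: [0.4, -1.4, -0.1]
grip_width: 0.0856
grasp_force: 0.0
```

```bash
cat > tins.py <<'E'
from h import *
np.set_printoptions(precision=4,suppress=True)
s=sensors.read_state();print(s['time'],np.array(s['position']),np.array(s['orientation']))
p=cam('wrist')
for l,zt in (('tin_a',.08),('sander',.137),('screw_jar',.075)):
    for r in models.spot_point(l,p)[:6]:
        if r['score']>.3: print(l,'pt',round(r['score'],2),np.round(r['centre']),onz(p,r['centre'],0)[:2])
    for r in models.silhouettes(l,p)[:6]:
        if r['score']>.3:
            m=r['region']; bgr=np.median(p['pixels'][m],axis=0); h=cv2.convexHull(np.argwhere(m)[:,::-1].astype(np.int32))
            # fit cylinder silhouette (50 mm, 80 tall) centroid by area overlap
            out=''
            if l=='tin_a':
                from scipy.optimize import minimize
                a=np.linspace(0,2*np.pi,40)
                def msk(q):
                    X=[(q[0]+.025*np.cos(t),q[1]+.025*np.sin(t),z) for z in(0,.08) for t in a]
                    hh=cv2.convexHull(np.array([proj(p,x) for x in X],np.float32)); k=np.zeros((384*1,512),np.uint8); cv2.fillPoly(k,[np.round(hh*16).astype(np.int32)],1,shift=4); return k.astype(bool)
                c0=onz(p,np.argwhere(m).mean(0)[::-1],.04)[:2]
                f=lambda q:-(msk(q)&m).sum()/(msk(q)|m).sum()
                o=minimize(f,c0,method='Nelder-Mead',options=dict(initial_simplex=[c0,c0+[.01,0],c0+[0,.01]],xatol=2e-4)); out=(o.x,-o.fun)
            print(l,'sil',round(r['score'],2),r['extent'],bgr,out)
E
python3 - <<'E'
exec(open('tins.py').read())
cv2.imwrite('pics/e.png',p['pixels'])
E
```

```text
4.2333 [0.4093 0.2945 0.3041] [-179.9474   -0.1585   90.2967]
tin_a pt 0.98 [389. 122.] [0.5598 0.3287]
tin_a pt 0.91 [256. 158.] [0.4127 0.2866]
tin_a pt 0.84 [365. 215.] [0.5448 0.2172]
tin_a pt 0.55 [165. 135.] [0.3098 0.3136]
tin_a sil 0.79 [230.8, 134.8, 57.4, 64.1] [230. 227. 223.] (array([0.4115, 0.2903]), np.float64(0.961471711211385))
tin_a sil 0.76 [115.4, 112.4, 74.0, 60.3] [227. 226. 122.] (array([0.3107, 0.3166]), np.float64(0.9651898734177216))
tin_a sil 0.66 [342.7, 193.8, 73.7, 72.7] [164. 102. 161.] (array([0.5459, 0.2184]), np.float64(0.8636621315192744))
tin_a sil 0.57 [370.5, 98.6, 83.7, 63.2] [226. 222. 218.] (array([0.561 , 0.3273]), np.float64(0.9596715769137889))
sander sil 0.75 [465.3, 31.4, 46.7, 121.0] [103. 121.  80.] 
screw_jar sil 0.66 [347.2, 2.9, 82.1, 25.4] [ 45.  82. 128.] 
screw_jar sil 0.56 [305.8, 275.2, 166.5, 108.8] [171. 206. 230.]
```

View pics/e.png

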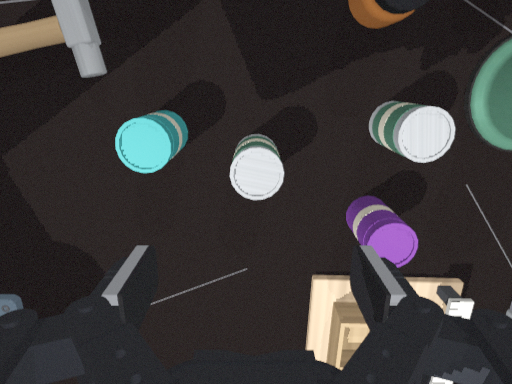

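The wrist view shows the green tins at (257,170) and (415,130). The turquoise, purple and amber ones stay clear of the fingers. I'll take the first tin now.

Call:
{"fn": "step_arm", "kwargs": {"commands": "0.006 -0.011 -0.25 0 1;0.006 -0.011 -0.25 0 1;0.006 -0.011 -0.36 0 1;0.006 -0.011 -0.465 0 1;0.006 -0.011 -0.465 0 1"}}

```text
time: 5.0
position: [0.4127, 0.2834, 0.1135]
orientation: [-179.7, 0.1, 89.9]
wrist_force: [-0.5, -0.5, -0.3]
grip_width: 0.0853
grasp_force: 0.0
```

Call:
{"fn": "step_arm", "kwargs": {"commands": "0 0 0 0 1;0 0 0 0 -1;0 0 0 0 -1;0 0 0 0 -1;0 0 0 0 -1"}}

```text
time: 5.42
position: [0.4159, 0.2861, 0.1203]
orientation: [179.8, -0.1, 90.0]
wrist_force: [-0.7, -1.0, 4.6]
grip_width: 0.0487
grasp_force: 61.8
```

Call:
{"fn": "step_arm", "kwargs": {"commands": "0 0 0 0 -1;0 0 0 0 -1;0 0 0 0 -1;0 0 0 0 -1;0 0 0 0 -1"}}

```text
time: 5.83
position: [0.4159, 0.2861, 0.1203]
orientation: [179.7, -0.1, 90.0]
wrist_force: [-0.2, -1.8, 7.1]
grip_width: 0.0486
grasp_force: 62.0
```

Call:
{"fn": "step_arm", "kwargs": {"commands": "0 0 0.1 0 -1;0 0 0.2 0 -1;0 0 0.3 0 -1;0 0 0.3 0 -1;0 0 0.3 0 -1"}}

```text
time: 6.25
position: [0.4159, 0.2864, 0.2417]
orientation: [179.5, -0.2, 90.0]
wrist_force: [-0.0, -0.4, -1.7]
grip_width: 0.0485
grasp_force: 63.1
```

Call:
{"fn": "step_arm", "kwargs": {"commands": "0.17 -0.38 0 0 -1;0.17 -0.38 0 0 -1;0.17 -0.38 0 0 -1;0.17 -0.38 0 0 -1;0.17 -0.38 0 0 -1"}}

```text
time: 6.67
position: [0.4849, 0.1275, 0.2371]
orientation: [179.9, 0.2, 89.7]
wrist_force: [0.1, 0.7, -0.9]
grip_width: 0.0482
grasp_force: 63.1
```

Call:
{"fn": "step_arm", "kwargs": {"commands": "0.155 -0.355 0 0 -1;0.155 -0.355 0 0 -1;0.155 -0.355 0 0 -1;0.155 -0.355 0 0 -1;0.155 -0.355 0 0 -1"}}

```text
time: 7.08
position: [0.5462, -0.0135, 0.2368]
orientation: [180.0, 0.1, 89.7]
wrist_force: [1.0, 0.4, -1.5]
grip_width: 0.0488
grasp_force: 63.1
```

Call:
{"fn": "step_arm", "kwargs": {"commands": "0 0 0 0 -1;0 0 0 0 -1"}}

```text
time: 7.25
position: [0.5434, -0.0079, 0.2367]
orientation: [-179.8, -0.1, 90.0]
wrist_force: [-1.1, 0.0, -1.0]
grip_width: 0.0486
grasp_force: 63.1
```

```bash
python3 - <<'E'
from h import *
s=sensors.read_state();print(s['time'],np.array(s['position']),np.array(s['orientation']),s['wrist_force'])
p=cam('wrist');cv2.imwrite('pics/f.png',p['pixels'])
for l in ('cell1','handle_grip','clip_mark','tin_a','pointer_tip'):
    for r in models.spot_point(l,p)[:4]:
        if r['score']>.3: print(l,round(r['score'],2),np.round(r['centre'],1),onz(p,r['centre'],.017)[:2])
tc=np.array(s['position'])
for r in models.silhouettes('tin_a',p)[:3]: print(r['score'],r['extent'])
E
```

```text
7.25 [ 0.54341287 -0.00785651  0.23674816] [-1.79843307e+02 -6.38770251e-02  8.99601457e+01] [-1.09321804  0.00641255 -1.01947942]
cell1 0.76 [257.8  89. ] [0.54678081 0.06258513]
cell1 0.74 [254.3 170.1] [ 0.54374953 -0.00743554]
handle_grip 0.4 [256.3 172.4] [ 0.54554667 -0.00957941]
clip_mark 0.75 [396.9  99.8] [0.66390059 0.05359589]
clip_mark 0.51 [257.5 205. ] [ 0.54666892 -0.040955  ]
clip_mark 0.31 [255.2 170.2] [ 0.54455794 -0.00752963]
tin_a 0.58 [254.1 202.8] [ 0.54351541 -0.03877196]
pointer_tip 0.86 [373.5 270.1] [ 0.6615895  -0.10998038]
0.81 [193.5, 166.1, 127.1, 165.4]
0.17 [275.4, 343.4, 9.4, 7.7]
```

View pics/f.png

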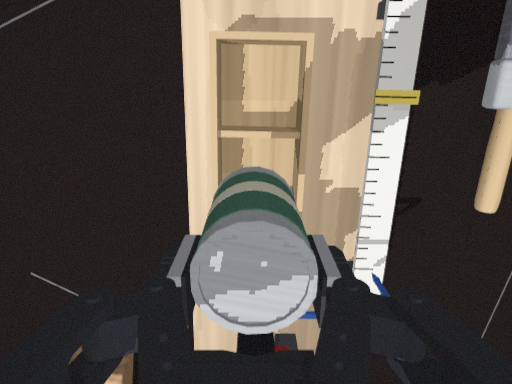

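The tin is held upright, its lid at (257,270). The end cell shows at (258,89), the middle cell is hidden behind the tin, and the clip is at (397,98).

```bash
cat > held.py <<'E'
from h import *
from scipy.optimize import minimize
np.set_printoptions(precision=4,suppress=True)
def held(zoff=.1203):
    s=sensors.read_state(); T=np.array(s['position']); p=cam('wrist'); zb=T[2]-zoff
    r=models.silhouettes('tin_a',p)[0]; m=r['region']; a=np.linspace(0,2*np.pi,40)
    b=models.spot_point('tin_a',p)[0]; print('spot bottom',b['score'],onz(p,b['centre'],zb)[:2]-T[:2])
    def msk(q):
        X=[(q[0]+.025*np.cos(t),q[1]+.025*np.sin(t),z) for z in(zb,zb+.08) for t in a]
        hh=cv2.convexHull(np.array([proj(p,x) for x in X],np.float32)); k=np.zeros((384,512),np.uint8); cv2.fillPoly(k,[np.round(hh*16).astype(np.int32)],1,shift=4); return k.astype(bool)
    f=lambda q:-(msk(q)&m).sum()/(msk(q)|m).sum()
    c0=T[:2]; o=minimize(f,c0,method='Nelder-Mead',options=dict(initial_simplex=[c0,c0+[.008,0],c0+[0,.008]],xatol=2e-4))
    print('T',T,'tin',o.x,'off',o.x-T[:2],-o.fun)
    return p
if __name__=='__main__':
    held()
E
python3 held.py
```

```text
spot bottom 0.77 [-0.0009  0.0039]
T [ 0.5442 -0.0075  0.238 ] tin [ 0.5441 -0.0026] off [-0.      0.0049] 0.960678535035665
```

Call:
{"fn": "step_arm", "kwargs": {"commands": "0.004 -0.011 0 0 -1;0.004 -0.011 -0.1 0 -1;0.004 -0.011 -0.19 0 -1;0.004 -0.011 -0.22 0 -1;0.004 -0.011 -0.235 0 -1"}}

```text
time: 8.17
position: [0.5444, -0.0127, 0.141]
orientation: [-179.7, -0.1, 90.0]
wrist_force: [-0.1, 0.5, -1.2]
grip_width: 0.0485
grasp_force: 63.1
```

Call:
{"fn": "step_arm", "kwargs": {"commands": "0 0 0 0 -1;0 0 0 0 -1;0 0 -0.005 0 -1;0 0 -0.005 0 -1"}}

```text
time: 8.5
position: [0.5469, -0.013, 0.1432]
orientation: [179.8, 0.0, 90.0]
wrist_force: [-0.7, 0.4, -1.0]
grip_width: 0.0485
grasp_force: 63.1
```

Call:
{"fn": "step_arm", "kwargs": {"commands": "0 0 -0.005 0 -1;0 0 -0.01 0 -1;0 0 -0.01 0 -1"}}

```text
time: 8.75
position: [0.546, -0.0128, 0.138]
orientation: [180.0, 0.0, 90.0]
wrist_force: [-0.1, 0.2, -1.6]
grip_width: 0.0485
grasp_force: 63.1
```

Call:
{"fn": "step_arm", "kwargs": {"commands": "0 0 -0.004 0 -1;0 0 -0.004 0 -1"}}

```text
time: 8.92
position: [0.5461, -0.0128, 0.1374]
orientation: [180.0, 0.0, 90.0]
wrist_force: [-2.8, 0.8, 6.9]
grip_width: 0.0486
grasp_force: 64.1
```

Call:
{"fn": "step_arm", "kwargs": {"commands": "0 0 0.004 0 0.7;0 0 0.004 0 0.7;0 0 0.004 0 0.7;0 0 0.004 0 0.7;0 0 0.02 0 1"}}

```text
time: 9.33
position: [0.5453, -0.0126, 0.1433]
orientation: [-179.9, -0.0, 90.0]
wrist_force: [-0.9, -0.5, -0.4]
grip_width: 0.0825
grasp_force: 0.0
```

Call:
{"fn": "step_arm", "kwargs": {"commands": "0 0 0.1 0 1;0 0 0.2 0 1;0 0.05 0.3 0 1;0 0.15 0.4 0 1;0 0.2 0.42 0 1"}}

```text
time: 9.75
position: [0.5468, 0.067, 0.3166]
orientation: [179.7, 0.0, 89.9]
wrist_force: [0.9, 0.6, -0.7]
grip_width: 0.0854
grasp_force: 0.0
```

```bash
cat > lk.py <<'E'
exec(open('tins.py').read())
E
python3 lk.py
```

```text
9.75 [0.5468 0.067  0.3166] [179.7021   0.0414  89.8518]
tin_a pt 0.72 [248. 266.] [ 0.5412 -0.0897]
tin_a pt 0.67 [252. 156.] [0.5468 0.0586]
tin_a pt 0.57 [255. 214.] [ 0.5497 -0.0162]
tin_a pt 0.55 [248.   6.] [0.5432 0.2171]
tin_a sil 0.91 [230.2, 194.8, 50.8, 71.5] [205. 201. 197.] (array([ 0.5462, -0.0158]), np.float64(0.9630376344086021))
tin_a sil 0.7 [225.2, 261.4, 47.9, 61.7] [133. 137. 135.] (array([ 0.5426, -0.0912]), np.float64(0.6172264715663452))
tin_a sil 0.59 [223.7, 0.0, 51.4, 33.3] [184.  90. 151.] (array([0.5462, 0.2191]), np.float64(0.977431906614786))
tin_a sil 0.47 [237.6, 297.7, 116.7, 57.2] [65. 54. 42.] (array([ 0.553 , -0.1416]), np.float64(0.4265837773830669))
sander pt 0.56 [250. 346.] [ 0.5429 -0.2215]
sander sil 0.7 [338.6, 160.1, 28.3, 11.0] [126. 222. 240.] 
screw_jar sil 0.71 [416.2, 72.2, 62.8, 167.3] [170. 167. 168.] 
screw_jar sil 0.59 [237.6, 291.2, 118.5, 64.1] [77.5 61.  44. ]
```

Call:
{"fn": "step_arm", "kwargs": {"commands": "0.03 0.5 0 0 1;0.03 0.5 0 0 1;0.03 0.5 0 0 1;0.03 0.5 0 0 1;0.03 0.5 0 0 1"}}

```text
time: 10.52
position: [0.5579, 0.2685, 0.3107]
orientation: [-179.9, 0.0, 89.9]
wrist_force: [0.6, 0.5, 0.5]
grip_width: 0.0853
grasp_force: 0.0
```

Call:
{"fn": "step_arm", "kwargs": {"commands": "0 0.13 0 0 1;0 0.13 0 0 1;0 0.13 0 0 1"}}

```text
time: 10.77
position: [0.5575, 0.3212, 0.3102]
orientation: [-179.8, 0.0, 90.2]
wrist_force: [0.1, -0.6, 0.2]
grip_width: 0.0852
grasp_force: 0.0
```

```bash
python3 lk.py; python3 - <<'E'
from h import *
p=cam('wrist');cv2.imwrite('pics/g.png',p['pixels'])
# sander colour extent: leftmost point of pad on bench/top
r=models.silhouettes('sander',p)
for x in r[:2]:
    m=x['region'];yx=np.argwhere(m); print(x['score'],x['extent']); 
    i=yx[yx[:,1].argmin()][::-1]; print('left',i,onz(p,i,.137)[:2],onz(p,i,.03)[:2])
E
```

```text
10.7667 [0.5575 0.3212 0.3102] [-179.828     0.0222   90.1579]
tin_a pt 0.92 [261. 146.] [0.5655 0.326 ]
tin_a pt 0.64 [245. 231.] [0.5464 0.2185]
tin_a pt 0.59 [ 41. 159.] [0.3087 0.3102]
tin_a sil 0.69 [232.1, 123.8, 54.3, 63.2] [238. 234. 231.] (array([0.5619, 0.3271]), np.float64(0.9434719183078045))
tin_a sil 0.66 [219.8, 211.8, 46.0, 77.8] [195. 109. 172.] (array([0.5455, 0.2191]), np.float64(0.9693639693639694))
tin_a sil 0.66 [0.2, 133.8, 63.2, 61.2] [130. 129.  56.] (array([0.3087, 0.3175]), np.float64(0.9765274421815672))
sander pt 0.58 [381. 113.] [0.6992 0.3629]
sander sil 0.78 [324.5, 32.5, 187.5, 153.6] [109. 128.  86.] 
screw_jar pt 0.73 [232.  28.] [0.5339 0.4502]
screw_jar sil 0.64 [194.6, 1.2, 65.7, 54.8] [52. 51. 50.] 
0.6 [324.6, 24.1, 182.6, 156.6]
left [323 109] [0.60885201 0.37488865] [0.63062495 0.36588671]
```

View pics/g.png

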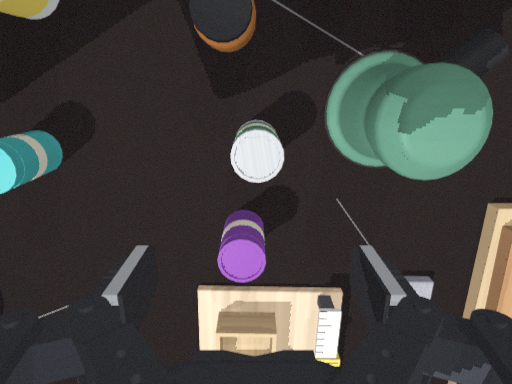

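The second green tin is at (257,150). The purple tin at (243,245) and the sander pad (left edge about column 325) leave enough room for the open fingers.

Call:
{"fn": "step_arm", "kwargs": {"commands": "0.011 0.015 -0.1 0 1;0.011 0.015 -0.25 0 1;0.011 0.015 -0.36 0 1;0.011 0.015 -0.475 0 1;0.011 0.015 -0.475 0 1"}}

```text
time: 11.63
position: [0.5605, 0.3239, 0.1179]
orientation: [-179.7, 0.1, 90.0]
wrist_force: [-0.9, -2.0, 0.3]
grip_width: 0.0853
grasp_force: 0.0
```

Call:
{"fn": "step_arm", "kwargs": {"commands": "0 0 0 0 1;0 0 0 0 1"}}

```text
time: 11.8
position: [0.5619, 0.3246, 0.1214]
orientation: [-179.8, 0.1, 90.0]
wrist_force: [0.2, 0.5, 1.4]
grip_width: 0.0851
grasp_force: 0.0
```

Call:
{"fn": "step_arm", "kwargs": {"commands": "0 0.006 0 0 1;0 0.006 0 0 -1;0 0.006 0 0 -1;0 0.006 0 0 -1;0 0.006 0 0 -1"}}

```text
time: 12.22
position: [0.563, 0.3281, 0.1246]
orientation: [179.8, -0.1, 90.0]
wrist_force: [-2.0, 0.7, 6.8]
grip_width: 0.0485
grasp_force: 60.9
```

Call:
{"fn": "step_arm", "kwargs": {"commands": "0 0 0 0 -1;0 0 0 0 -1;0 0 0.1 0 -1;0 0 0.2 0 -1;0 0 0.3 0 -1"}}

```text
time: 12.63
position: [0.5616, 0.3273, 0.2431]
orientation: [-179.9, 0.0, 90.0]
wrist_force: [1.0, 1.0, -2.3]
grip_width: 0.0485
grasp_force: 63.5
```

Call:
{"fn": "step_arm", "kwargs": {"commands": "-0.02 -0.45 0 0 -1;-0.02 -0.45 0 0 -1;-0.02 -0.45 0 0 -1;-0.02 -0.45 0 0 -1;-0.02 -0.45 0 0 -1"}}

```text
time: 13.05
position: [0.5537, 0.1428, 0.2426]
orientation: [-180.0, 0.2, 89.9]
wrist_force: [-0.1, 0.4, -3.1]
grip_width: 0.0485
grasp_force: 63.7
```

Call:
{"fn": "step_arm", "kwargs": {"commands": "-0.015 -0.2 0 0 -1;-0.015 -0.2 0 0 -1;-0.015 -0.2 0 0 -1;-0.015 -0.2 0 0 -1;-0.015 -0.2 0 0 -1"}}

```text
time: 13.47
position: [0.5484, 0.0677, 0.2425]
orientation: [180.0, -0.0, 89.9]
wrist_force: [-0.2, -0.2, -2.5]
grip_width: 0.0483
grasp_force: 63.7
```

```bash
python3 - <<'E'
from held import *
p=held(.122)
cv2.imwrite('pics/hh.png',p['pixels'])
for l in ('cell2','rack','clip_mark'):
    for r in models.spot_point(l,p)[:3]: print(l,round(r['score'],2),np.round(r['centre']),onz(p,r['centre'],.017)[:2])
E
```

```text
spot bottom 0.76 [-0.0002  0.0003]
T [0.5484 0.0677 0.2425] tin [0.5484 0.0677] off [0. 0.] -0.0
cell2 0.92 [252. 169.] [0.5476 0.0678]
clip_mark 0.6 [374. 192.] [0.6611 0.045 ]
```

View pics/hh.png

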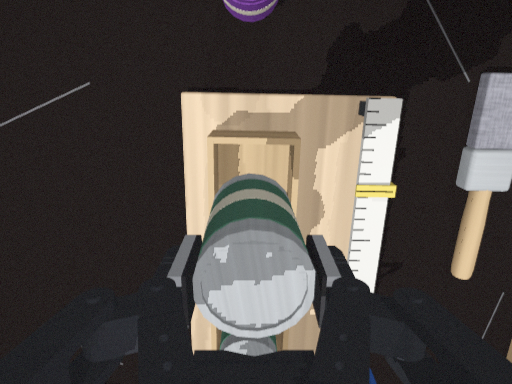

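The held tin (lid at (255,270)) is above the end cell. The crate's far rim spans about (209,133) to (299,133). I'll check that rim against my estimate.

```bash
python3 - <<'E'
from h import *
p=cam('wrist'); s=sensors.read_state(); print(s['position'])
for uv in ((209,133),(299,133),(215,140),(294,140)): print(uv,onz(p,uv,.052)[:2].round(4))
c,sn=np.cos(-.0255),np.sin(-.0255)
for a,b in ((-.037,.108),(.037,.108),(-.032,.103),(.032,.103)):
    X=(.5456+c*a-sn*b,-.0077+sn*a+c*b,.052); print(np.round(X,4),proj(p,X).round(1))
E
```

```text
[0.54836342 0.06860784 0.24225931]
(209, 133) [0.5138 0.1068]
(299, 133) [0.584  0.1068]
(215, 140) [0.5183 0.1013]
(294, 140) [0.5803 0.1013]
[0.5114 0.1012 0.052 ] [206.2 140.1]
[0.5853 0.0993 0.052 ] [300.3 142.6]
[0.5162 0.0961 0.052 ] [212.6 146.6]
[0.5802 0.0945 0.052 ] [293.6 148.7]
```

```bash
python3 - <<'E'
from h import *
p=cam('wrist'); g=cv2.cvtColor(p['pixels'],cv2.COLOR_BGR2GRAY).astype(int)
col=g[85:180,222:232].mean(1).round().astype(int); print('rows85+',col.tolist())
row=g[134:138,180:400].mean(0).round().astype(int); print('cols180+ r134-138',row.tolist())
print('board end',[onz(p,(u,94.5),.012)[:2].round(4) for u in (190,350)])
r=g[185:195,180:320].mean(0).round().astype(int); print('cols180+ r185-195',r.tolist())
E
```

```text
rows85+ [33, 30, 27, 22, 22, 23, 22, 21, 85, 144, 181, 198, 201, 201, 201, 202, 201, 202, 202, 202, 202, 202, 201, 202, 202, 202, 202, 202, 202, 202, 202, 200, 195, 186, 179, 172, 161, 161, 154, 143, 143, 148, 152, 151, 151, 138, 114, 106, 109, 113, 110, 107, 118, 177, 203, 203, 203, 203, 203, 179, 137, 130, 130, 129, 130, 130, 130, 130, 130, 130, 131, 130, 131, 130, 130, 130, 130, 129, 131, 130, 131, 130, 130, 130, 130, 130, 131, 131, 130, 131, 130, 131, 131, 129, 127]
cols180+ r134-138 [32, 34, 74, 193, 212, 216, 220, 220, 220, 219, 218, 219, 218, 220, 219, 222, 223, 225, 227, 227, 227, 227, 226, 223, 220, 217, 218, 208, 183, 155, 129, 120, 120, 119, 120, 117, 117, 114, 114, 112, 114, 112, 115, 112, 114, 113, 113, 114, 110, 108, 109, 109, 110, 109, 108, 111, 110, 109, 110, 108, 110, 110, 110, 109, 110, 110, 108, 110, 110, 109, 108, 109, 110, 109, 109, 110, 110, 109, 109, 110, 109, 108, 110, 110, 109, 109, 110, 108, 110, 107, 108, 110, 110, 109, 110, 110, 109, 108, 108, 110, 110, 110, 109, 109, 110, 109, 110, 110, 110, 111, 109, 110, 111, 108, 110, 111, 115, 124, 143, 160, 165, 166,
[... 530 characters left out ...]
([0.6324, 0.134 ])]
cols180+ r185-195 [32, 33, 35, 32, 46, 193, 210, 215, 220, 220, 218, 216, 215, 215, 215, 215, 216, 219, 221, 224, 225, 226, 226, 223, 217, 213, 211, 211, 204, 203, 204, 203, 203, 203, 138, 110, 112, 113, 120, 124, 115, 106, 98, 89, 84, 79, 74, 73, 71, 72, 72, 73, 76, 80, 84, 88, 91, 94, 96, 97, 101, 102, 104, 104, 106, 109, 111, 110, 111, 111, 110, 112, 113, 112, 112, 112, 110, 111, 110, 109, 107, 106, 105, 102, 103, 100, 96, 96, 92, 88, 86, 82, 81, 79, 74, 74, 74, 75, 80, 86, 95, 107, 119, 130, 144, 159, 171, 133, 129, 131, 130, 137, 195, 201, 201, 201, 201, 198, 171, 164, 164, 163, 162, 161, 160, 160, 159, 159, 158, 159, 158, 158, 157, 172, 184, 184, 182, 191, 192, 202]
```

Call:
{"fn": "step_arm", "kwargs": {"commands": "-0.002 -0.009 0 0 -1;-0.002 -0.009 -0.1 0 -1;-0.002 -0.009 -0.19 0 -1;-0.002 -0.009 -0.225 0 -1;-0.002 -0.009 -0.235 0 -1"}}

```text
time: 14.28
position: [0.5453, 0.064, 0.1449]
orientation: [-179.6, -0.0, 90.0]
wrist_force: [0.3, -0.2, -3.1]
grip_width: 0.0482
grasp_force: 63.7
```

Call:
{"fn": "step_arm", "kwargs": {"commands": "0 0 0 0 -1;0 0 0 0 -1;0 0 -0.005 0 -1;0 0 -0.005 0 -1"}}

```text
time: 14.62
position: [0.5486, 0.0639, 0.1477]
orientation: [179.8, 0.0, 90.0]
wrist_force: [0.1, -0.8, -3.3]
grip_width: 0.0483
grasp_force: 63.7
```

Call:
{"fn": "step_arm", "kwargs": {"commands": "0 0 -0.005 0 -1;0 0 -0.005 0 -1"}}

```text
time: 14.78
position: [0.5478, 0.064, 0.1448]
orientation: [179.9, 0.0, 90.0]
wrist_force: [-0.5, 0.6, -3.1]
grip_width: 0.0485
grasp_force: 63.7
```

Call:
{"fn": "step_arm", "kwargs": {"commands": "0 0 -0.006 0 -1;0 0 -0.01 0 -1;0 0 -0.01 0 -1"}}

```text
time: 15.03
position: [0.5479, 0.064, 0.1417]
orientation: [179.9, 0.0, 90.0]
wrist_force: [-1.8, 0.2, 7.6]
grip_width: 0.0485
grasp_force: 64.6
```

Call:
{"fn": "step_arm", "kwargs": {"commands": "0 0 -0.004 0 -1;0 0 -0.004 0 -1"}}

```text
time: 15.2
position: [0.5479, 0.064, 0.1415]
orientation: [179.9, 0.0, 90.0]
wrist_force: [-7.5, 1.1, 18.1]
grip_width: 0.0483
grasp_force: 65.9
```

Call:
{"fn": "step_arm", "kwargs": {"commands": "0 0 0.006 0 0.7;0 0 0.006 0 0.7;0 0 0.006 0 0.7;0 0 0.006 0 0.7;0 0 0.02 0 1"}}

```text
time: 15.62
position: [0.5469, 0.0641, 0.1456]
orientation: [-179.9, -0.0, 90.0]
wrist_force: [-0.2, -0.4, -0.5]
grip_width: 0.0828
grasp_force: 0.0
```

Call:
{"fn": "step_arm", "kwargs": {"commands": "0 0 0.1 0 1;0 0 0.2 0 1;0 0 0.3 0 1;0 -0.1 0.4 0 1;0 -0.2 0.42 0 1"}}

```text
time: 16.03
position: [0.5488, -0.0031, 0.3158]
orientation: [179.6, 0.0, 90.3]
wrist_force: [1.3, -0.4, -0.2]
grip_width: 0.0858
grasp_force: 0.0
```

Call:
{"fn": "step_arm", "kwargs": {"commands": "0 -0.09 0 0 1;0 -0.09 0 0 1;0 -0.09 0 0 1;0 -0.09 0 0 1"}}

```text
time: 16.37
position: [0.5473, -0.0404, 0.3101]
orientation: [-179.9, -0.1, 89.9]
wrist_force: [-0.3, 0.8, 0.1]
grip_width: 0.0853
grasp_force: 0.0
```

```bash
python3 - <<'E'
from h import *
np.set_printoptions(precision=4,suppress=True)
s=sensors.read_state();print(s['time'],np.array(s['position']),np.array(s['orientation']))
p=cam('wrist'); cv2.imwrite('pics/i.png',p['pixels'])
for l,z in dict(handle=.118,handle_grip=.155,button_face=.155,pointer_tip=.055,clip_mark=.053,tin_a=.017).items():
    for r in models.spot_point(l,p)[:4]:
        if r['score']>.3: print(l,round(r['score'],2),np.round(r['centre'],1),onz(p,r['centre'],z)[:2])
E
```

```text
16.3667 [ 0.5473 -0.0404  0.3101] [-179.9416   -0.0567   89.936 ]
handle 0.67 [248.2 253.9] [ 0.5425 -0.109 ]
handle 0.5 [363.5  54.1] [0.6282 0.0551]
handle_grip 0.95 [249.5 279.7] [ 0.5441 -0.1108]
button_face 0.77 [279.4 278.8] [ 0.5673 -0.1101]
pointer_tip 0.83 [350.3 206.2] [ 0.6481 -0.0887]
clip_mark 0.82 [361.7  55.8] [0.6466 0.058 ]
tin_a 0.92 [255.6 124.1] [ 0.5495 -0.0083]
tin_a 0.8 [246.5 185.9] [ 0.5391 -0.0783]
tin_a 0.6 [252.9  54.3] [0.5468 0.062 ]
tin_a 0.31 [458.2  64.6] [0.7571 0.0516]
```

View pics/i.png

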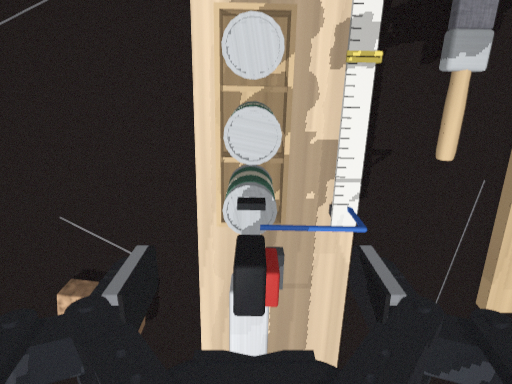

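The picture shows all three tins upright in the crate, lids at (253,45), (253,135) and (250,205). The handle is at (250,275) with the red button on its +x side, and the clip is at (362,57). I'll move over the handle and down onto it.

Call:
{"fn": "step_arm", "kwargs": {"commands": "-0.004 -0.09 0 -0.017 1;-0.004 -0.176 0 -0.017 1;-0.004 -0.176 0 -0.017 1;-0.004 -0.176 0 -0.017 1;-0.004 -0.176 0 -0.017 1"}}

```text
time: 17.13
position: [0.5459, -0.1106, 0.3103]
orientation: [-180.0, -0.0, 88.5]
wrist_force: [0.7, 0.9, -0.3]
grip_width: 0.0851
grasp_force: 0.0
```

Call:
{"fn": "step_arm", "kwargs": {"commands": "0 0 -0.1 0 1;0 0 -0.18 0 1;0 0 -0.22 0 1;0 0 -0.245 0 1;0 0 -0.245 0 1"}}

```text
time: 17.55
position: [0.545, -0.1094, 0.2104]
orientation: [-179.8, -0.1, 88.6]
wrist_force: [0.1, -0.2, -0.3]
grip_width: 0.0853
grasp_force: 0.0
```

Call:
{"fn": "step_arm", "kwargs": {"commands": "0 0 0 0 1;0 0 0 0 1"}}

```text
time: 17.72
position: [0.547, -0.1108, 0.2141]
orientation: [179.9, 0.1, 88.6]
wrist_force: [-1.0, -0.2, 0.1]
grip_width: 0.0854
grasp_force: 0.0
```

```bash
python3 - <<'E'
from h import *
np.set_printoptions(precision=4,suppress=True)
s=sensors.read_state();print(s['time'],np.array(s['position']),np.array(s['orientation']))
p=cam('wrist')
for l,z in dict(handle=.118,handle_grip=.155,button_face=.155,pointer_tip=.055).items():
    for r in models.spot_point(l,p)[:2]:
        if r['score']>.3: print(l,round(r['score'],2),np.round(r['centre'],1),onz(p,r['centre'],z)[:2])
for r in models.silhouettes('handle',p)[:2]:
    e=r['extent']; print(round(r['score'],2),e,[onz(p,(u,v),.172)[:2] for u,v in ((e[0],e[1]),(e[0]+e[2],e[1]+e[3]))])
E
```

```text
17.7167 [ 0.547  -0.1108  0.2141] [179.8533   0.0534  88.5842]
handle 0.57 [248.8 225.1] [ 0.545  -0.1083]
handle_grip 0.96 [247. 267.] [ 0.5445 -0.1115]
button_face 0.89 [297.4 265. ] [ 0.5666 -0.1111]
pointer_tip 0.91 [390.2 155.9] [ 0.6441 -0.0868]
0.7 [213.9, 131.2, 225.7, 202.2] [array([ 0.5357, -0.0491]), array([ 0.6231, -0.1343])]
0.45 [200.0, 0.1, 98.2, 78.5] [array([ 0.534, -0.01 ]), array([ 0.5636, -0.0331])]
```

Call:
{"fn": "step_arm", "kwargs": {"commands": "-0.002 0 -0.01 0 1;-0.002 0 -0.01 0 -1;-0.002 0 -0.01 0 -1;-0.002 0 -0.01 0 -1;-0.002 0 -0.01 0 -1"}}

```text
time: 18.43
position: [0.5454, -0.111, 0.2085]
orientation: [180.0, 0.0, 88.5]
wrist_force: [5.3, -0.0, 3.1]
grip_width: 0.0387
grasp_force: 2.3
```

Call:
{"fn": "step_arm", "kwargs": {"commands": "0 0 0 0 -1;0 0 0 0 -1;0 0 0 0 -1;0 0 0 0 -1"}}

```text
time: 18.77
position: [0.5448, -0.1111, 0.2097]
orientation: [180.0, 0.0, 88.6]
wrist_force: [-8.4, -0.2, 7.1]
grip_width: 0.0253
grasp_force: 63.1
```

Grip width of 25 mm means the button is squeezed in. I'll pull 20 mm first to see that the bar is released.

Call:
{"fn": "step_arm", "kwargs": {"commands": "0 0.015 0 0 -1;0.001 0.03 0 0 -1;0.001 0.045 0 0 -1;0.001 0.06 0 0 -1;0.001 0.06 0 0 -1"}}

```text
time: 19.18
position: [0.5453, -0.087, 0.2097]
orientation: [180.0, 0.1, 88.6]
wrist_force: [-6.6, -3.3, 6.2]
grip_width: 0.0253
grasp_force: 62.5
```

```bash
cat > ptr.py <<'E'
from h import *
np.set_printoptions(precision=4,suppress=True)
s=sensors.read_state();print(s['time'],np.array(s['position']),np.array(s['orientation']),s['wrist_force'],s['grip_width'])
for n in ('wrist','scene','side'):
  p=cam(n)
  for l,z in dict(handle_grip=.155,pointer_tip=.055,clip_mark=.053).items():
    for r in models.spot_point(l,p)[:2]:
        if r['score']>.3: print(n,l,round(r['score'],2),np.round(r['centre'],1),onz(p,r['centre'],z)[:2])
E
python3 ptr.py
```

```text
19.1833 [ 0.5453 -0.087   0.2097] [179.9602   0.0954  88.584 ] [-6.6293 -3.3492  6.1935] 0.025314290644291176
wrist handle_grip 0.68 [248.1 271.6] [ 0.5432 -0.0872]
wrist pointer_tip 0.68 [400.4 158.4] [ 0.6474 -0.0639]
scene handle_grip 0.52 [236.3 164.5] [ 0.5555 -0.0839]
scene pointer_tip 0.5 [223.7 200.3] [ 0.6421 -0.0636]
scene clip_mark 0.48 [237.7 163.7] [ 0.4952 -0.1452]
scene clip_mark 0.46 [245.7 222.4] [0.6514 0.052 ]
side handle_grip 0.98 [261.7 199.3] [ 0.5418 -0.0811]
side pointer_tip 0.76 [297.2 222.3] [ 0.6468 -0.0559]
side clip_mark 0.44 [287.1 201. ] [0.6518 0.0608]
```

Call:
{"fn": "step_arm", "kwargs": {"commands": "0.001 0.05 0 0 -1;0.003 0.11 0 0 -1;0.004 0.17 0 0 -1;0.006 0.23 0 0 -1;0.0065 0.255 0 0 -1"}}

```text
time: 20.2
position: [0.5476, 0.0161, 0.2097]
orientation: [180.0, 0.1, 88.6]
wrist_force: [-8.3, -6.0, 6.4]
grip_width: 0.0252
grasp_force: 63.0
```

Call:
{"fn": "step_arm", "kwargs": {"commands": "0 0 0 0 -1;0 0 0 0 -1"}}

```text
time: 20.37
position: [0.5476, 0.0151, 0.2097]
orientation: [180.0, 0.1, 88.7]
wrist_force: [-8.6, -4.2, 7.4]
grip_width: 0.0253
grasp_force: 63.7
```

```bash
python3 ptr.py; python3 - <<'E'
from h import *
p=cam('wrist'); u=p['pixels']; c=u[80:240,300:460]; cv2.imwrite('pics/j.png',cv2.resize(c,None,fx=3.7,fy=3.7,interpolation=cv2.INTER_CUBIC))
hsv=cv2.cvtColor(u,cv2.COLOR_BGR2HSV)
y=cv2.inRange(hsv,(22,120,90),(34,255,255)); b=cv2.inRange(hsv,(100,120,50),(128,255,255))
for n,m in(('y',y),('b',b)):
    k,l,st,ce=cv2.connectedComponentsWithStats(m)
    for i in range(1,k):
        if st[i,4]>25: print(n,st[i],ce[i].round(1))
print(proj(p,(.6466,.058,.053)),proj(p,(.6466,.059,.053)))
E
```

```text
20.3667 [0.5476 0.0151 0.2097] [179.9921   0.128   88.6603] [-8.5719 -4.2299  7.3922] 0.025262212651123283
wrist handle_grip 0.67 [251.3 267.9] [0.5469 0.0166]
wrist pointer_tip 0.82 [398.8 158.4] [0.6485 0.0383]
wrist clip_mark 0.78 [398.  128.5] [0.6466 0.0585]
scene handle_grip 0.81 [256.8 178.9] [0.5513 0.0072]
scene pointer_tip 0.46 [257. 183.] [ 0.5103 -0.0323]
scene clip_mark 0.48 [244.  221.3] [0.6523 0.0449]
side handle_grip 0.57 [254.5 179. ] [0.5461 0.0286]
side handle_grip 0.54 [226.8 165.6] [0.4837 0.1278]
side pointer_tip 0.68 [288.5 204.7] [0.6491 0.0366]
side clip_mark 0.41 [286.2 198.3] [0.6535 0.0766]
y [377 118  50  18 666] [401.6 127.2]
b [ 268  159  179   30 1828] [370.  181.1]
[398.13201782 127.50448213] [398.28887467 126.01411834]
```

Call:
{"fn": "step_arm", "kwargs": {"commands": "0.0005 0.02 0 0 -1;0.001 0.035 0 0 -1;0.001 0.045 0 0 -1;0.001 0.045 0 0 -1;0.001 0.045 0 0 -1"}}

```text
time: 21.43
position: [0.548, 0.0323, 0.2097]
orientation: [180.0, 0.1, 88.6]
wrist_force: [-10.2, -3.9, 7.6]
grip_width: 0.0256
grasp_force: 63.8
```

```bash
python3 ptr.py; python3 - <<'E'
from h import *
np.set_printoptions(precision=4,suppress=True)
p=cam('wrist'); u=p['pixels']; c=u[100:220,340:460]; cv2.imwrite('pics/j.png',cv2.resize(c,None,fx=5,fy=5,interpolation=cv2.INTER_NEAREST))
hsv=cv2.cvtColor(u,cv2.COLOR_BGR2HSV)
b=cv2.inRange(hsv,(100,120,50),(128,255,255))
for r in range(105,215,3):
    q=np.where(b[r])[0]
    if len(q): print(r,q.min(),q.max(),end=' | ')
E
```

```text
21.4333 [0.548  0.0323 0.2097] [179.9982   0.1352  88.5915] [-10.1655  -3.9142   7.6299] 0.025598591595016693
wrist handle_grip 0.84 [246.7 273.8] [0.5453 0.031 ]
wrist pointer_tip 0.79 [398.6 159.9] [0.6488 0.0543]
wrist clip_mark 0.69 [395.5 151.9] [0.647  0.0595]
wrist clip_mark 0.31 [252.1 215.2] [0.5467 0.0149]
scene pointer_tip 0.57 [249.7 223.2] [0.6452 0.0645]
scene clip_mark 0.42 [246.9 222.8] [0.6497 0.0559]
side handle_grip 0.59 [253.1 177.8] [0.5438 0.0363]
side pointer_tip 0.57 [282.8 201.5] [0.6376 0.0575]
side clip_mark 0.5 [284.5 200.1] [0.6456 0.0675]
162 400 409 | 165 402 418 | 168 408 423 | 171 412 429 | 174 416 435 | 177 421 440 | 180 268 445 | 183 268 447 | 186 268 446 |
```

View pics/j.png

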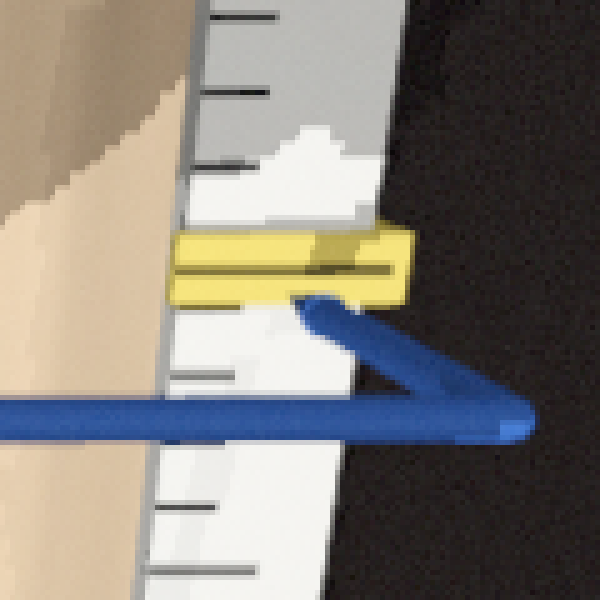

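The crop shows the clip's black line at row 154 and the pointer tip's end at about (403,162), roughly 5.5 mm short. I'll close most of that gap.

Call:
{"fn": "step_arm", "kwargs": {"commands": "0 0.006 0 0 -1;0 0.012 0 0 -1;0 0.012 0 0 -1;0 0.012 0 0 -1"}}

```text
time: 22.42
position: [0.5481, 0.0369, 0.2097]
orientation: [180.0, 0.1, 88.6]
wrist_force: [-8.3, -5.3, 7.8]
grip_width: 0.0249
grasp_force: 63.4
```

```bash
cat > fin.py <<'E'
from h import *
np.set_printoptions(precision=4,suppress=True)
s=sensors.read_state();print(s['time'],np.array(s['position']),s['wrist_force'],s['grip_width'])
for k in range(2):
    p=cam('wrist')
    for l,z in dict(pointer_tip=.055,clip_mark=.053).items():
        for r in models.spot_point(l,p)[:1]: print(l,round(r['score'],2),np.round(r['centre'],1),onz(p,r['centre'],z)[:2])
u=p['pixels'].astype(int); hsv=cv2.cvtColor(p['pixels'],cv2.COLOR_BGR2HSV)
b=cv2.inRange(hsv,(100,120,40),(130,255,255))
for r in range(148,180):
    q=np.where(b[r,330:])[0]+330
    if len(q): print(r,q.min(),q.max(),end=' | ')
print()
for c0 in (378,386,394,412):
    print(c0,u[138:176,c0:c0+4].mean((1)).astype(int)[:,2].tolist())
a=onz(p,(403,162.6),.055);d=onz(p,(403,154),.053);print(a,d,onz(p,(390,161),.053)-onz(p,(390,160),.053),proj(p,(.648,.06,.055))-proj(p,(.648,.06,.053)),proj(p,(.648,.06,.11))-proj(p,(.648,.06,.055)))
E
python3 fin.py
```

```text
22.4167 [0.5481 0.0369 0.2097] [-8.3251 -5.3033  7.8249] 0.02490601492686697
pointer_tip 0.73 [399.4 158.3] [0.6494 0.06  ]
clip_mark 0.75 [397.2 160.1] [0.6489 0.0582]
pointer_tip 0.81 [397.7 160.2] [0.6484 0.0586]
clip_mark 0.74 [398.1 158.9] [0.6494 0.059 ]
160 398 407 | 161 399 410 | 162 400 410 | 163 401 411 | 164 401 413 | 165 402 415 | 166 403 417 | 167 406 421 | 168 408 423 | 169 409 425 | 170 411 427 | 171 412 429 | 172 412 431 | 173 414 433 | 174 416 435 | 175 417 436 | 176 419 438 | 177 421 440 | 178 411 442 | 179 410 444 | 
378 [228, 169, 86, 210, 245, 245, 245, 245, 245, 245, 245, 245, 245, 223, 179, 206, 238, 247, 246, 246, 246, 218, 130, 174, 232, 247, 246, 246, 247, 210, 139, 218, 245, 245, 245, 245, 245, 245]
386 [229, 169, 130, 219, 245, 245, 245, 244, 245, 245, 245, 245, 223, 188, 179, 206, 238, 246, 246, 246, 246, 218, 130, 176, 232, 246, 246, 247, 246, 228, 200, 229, 239, 239, 240, 240, 240, 239]
394 [245, 244, 245, 245, 245, 245, 245, 245, 245, 245, 245, 245, 223, 188, 179, 206, 237, 246, 246, 246, 243, 209, 121, 174, 232, 246, 246, 247, 246, 243, 239, 238, 238, 237, 238, 241, 245, 245]
412 [219, 186, 175, 164, 160, 155, 148, 144, 133, 143, 147, 143, 158, 164, 160, 202, 237, 246, 246, 246, 246, 209, 79, 174, 212, 169, 77, 35, 35, 34, 38, 37, 44, 43, 44, 38, 35, 35]
[0.6522 0.0568 0.055 ] [0.6524 0.0624 0.053 ] [ 0.0001 -0.0007  0.    ] [1.1853 0.657 ] [42.602  23.6137]
```

```bash
cat > cone.py <<'E'
from h import *
from scipy.optimize import minimize
np.set_printoptions(precision=4,suppress=True)
p=cam('wrist'); hsv=cv2.cvtColor(p['pixels'],cv2.COLOR_BGR2HSV)
U=p['pixels'].astype(int)
m=(U[...,0]>U[...,2]+15)&(U[...,0]>45); m[:,:380]=0; m[:140]=0; m[175:]=0
k,l,st,ce=cv2.connectedComponentsWithStats(m.astype(np.uint8)); i=1+st[1:,4].argmax(); m=l==i; print(st[i])
a=np.linspace(0,2*np.pi,32); S=8
def msk(q):
    X=[(q[0]+r*np.cos(t),q[1]+r*np.sin(t),z) for z,r in ((.055,q[2]),(.108,q[3])) for t in a]
    h=cv2.convexHull(np.array([proj(p,x) for x in X],np.float32)); k=np.zeros((384,512),np.uint8)
    h=(h*256).round().astype(np.int32); cv2.fillPoly(k,[h],1,shift=8); k[175:]=0; return k.astype(bool)
f=lambda q:1-(msk(q)&m).sum()/(msk(q)|m).sum()
best=None
for dy in(-.003,0,.003):
    q0=np.array([.650,.0585+dy,.002,.0025]); o=minimize(f,q0,method='Nelder-Mead',options=dict(initial_simplex=[q0]+[q0+d for d in np.diag([.003,.003,.001,.001])],maxiter=400,xatol=1e-5,fatol=1e-4))
    if best is None or o.fun<best.fun: best=o
print('tip',best.x,1-best.fun)
# clip line row by parabola, at columns 384..396
g=255-U[140:176,382:398,1].mean(1); 
d=g-cv2.GaussianBlur(g.reshape(-1,1),(1,9),0,sigmaX=0,sigmaY=3).ravel(); j=5+d[5:-5].argmax(); j=min(range(10,28),key=lambda r:-d[r]); w=np.clip(d[j-2:j+3],0,None); row=140+(w*np.arange(j-2,j+3)).sum()/w.sum()
print('line row',row); A=onz(p,(384,row),.053);B=onz(p,(396,row),.053); print('line',A,B)
th=-.0255; ey=np.array([-np.sin(th),np.cos(th)]); print('short by mm',1000*(B[:2]-best.x[:2])@ey, sensors.read_state()['position'])
E
python3 cone.py
```

```text
[397 159  39  16 252]
tip [0.6512 0.0578 0.0021 0.0026] 0.9169811320754717Traceback (most recent call last):
  File "cone.py", line 21, in <module>
    d=g-cv2.GaussianBlur(g.reshape(-1,1),(1,9),0,sigmaX=0,sigmaY=3).ravel(); j=5+d[5:-5].argmax(); j=min(range(10,28),key=lambda r:-d[r]); w=np.clip(d[j-2:j+3],0,None); row=140+(w*np.arange(j-2,j+3)).sum()/w.sum()
        ~~~~~~~~~~~~~~~~^^^^^^^^^^^^^^^^^^^^^^^^^^^^^^^^^^^^^^^^^^^
cv2.error: OpenCV(4.12.0) :-1: error: (-5:Bad argument) in function 'GaussianBlur'
> Overload resolution failed:
>  - argument for GaussianBlur() given by name ('sigmaX') and position (3)
>  - argument for GaussianBlur() given by name ('sigmaX') and position (3)
```

Call:
{"fn": "step_arm", "kwargs": {"commands": "0 0.0012 0 0 -1;0 0.0012 0 0 -1;0 0.0012 0 0 -1;0 0.0012 0 0 -1;0 0.0012 0 0 -1"}}

```text
time: 23.18
position: [0.5481, 0.0372, 0.2097]
orientation: [180.0, 0.1, 88.6]
wrist_force: [-8.6, -5.1, 7.3]
grip_width: 0.0252
grasp_force: 63.4
```

```bash
sed -i 's/^d=.*\|^g=255.*//' cone.py; python3 - <<'E'
import re
t=open('cone.py').read().split('# clip line')[0]
exec(t)
g=255-U[140:176,382:398,1].mean(1); j=12+g[12:28].argmax(); b=np.median(g[j-4:j+5]); w=np.clip(g[j-2:j+3]-b-5,0,None); row=138*0+140+(w*np.arange(j-2,j+3)).sum()/w.sum()
B=onz(p,(392,row),.053); th=-.0255; ey=np.array([-np.sin(th),np.cos(th)])
print('row',row,'line',B,'short mm',1000*(B[:2]-best.x[:2])@ey)
for k in range(3):
    p=cam('wrist'); T=[models.spot_point(l,p)[0]['centre'] for l in('pointer_tip','clip_mark')]; print(onz(p,T[0],.055)[1],onz(p,T[1],.053)[1])
p=cam('side'); print([(round(r['score'],2),onz(p,r['centre'],.017)[:2].round(3)) for r in models.spot_point('tin_a',p)[:6]])
s=sensors.read_state(); print(s['time'],s['position'],s['grip_width'],s['grasp_force'])
E
```

```text
[398 159  38  16 254]
tip [0.6507 0.0583 0.0019 0.0032] 0.9253731343283582
row 160.95891608391608 line [0.6453 0.058  0.053 ] short mm -0.46156252764836836
0.06054614329750195 0.05784348096859502
0.059572085396811435 0.05892626923569927
0.06133532114406371 0.05841496342898593
[(0.78, array([0.547, 0.169])), (0.67, array([0.323, 0.264])), (0.64, array([ 0.532, -0.025])), (0.62, array([ 0.55 , -0.074])), (0.5, array([0.556, 0.07 ]))]
23.7833 [0.5481 0.0372 0.2097] 0.0250021927924773 63.402273058891296
```

```bash
python3 -c "
from cell import arm
print(arm.finish_job())"
```

```text
the job is handed in; nothing more can be done
None
```

I handed the job in at about 24 s: both green tins are in the two empty cells (seen upright before the pull), and the bar is held out with its blue pointer within about 1 mm of the clip line by my estimate (the network's point readings put it up to 3 mm past).

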